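Extend the jug brush handle in its socket

ROBOT

A 6-joint arm with a two-finger parallel gripper is mounted at the origin on the work surface. World frame = base frame: x ahead of the robot, y to its left, z up, the work surface at z = 0. Lengths are in m, angles in rad, forces in N, time in s.
With the tool pointing down it reaches from about 0.25 to 0.725 m from the base axis. Payload 4 kg.
Tool frame: the origin (TCP) lies between the finger pads, 19 mm behind the fingertips; this is the grasp point; x points along the fingers, z is the direction in which the jaws open and shut, and the axes are right-handed (so a half turn about x gives the same grasp; the last joint's range is limited). The gripper opens to 85 mm and grips with 20 to 120 N. Pads are 22 mm wide; open, the fingers measure 114 mm over their backs; the gripper's body (76 mm by 85 mm) begins 54 mm behind the grasp point. The pads swing forward as they close: fully open they stand 13 mm farther back than shut.
Start: joints at [1.274, 0.241, 0.005, 1.335, 0, 1.571], TCP at [0.146, 0.478, 0.25] pointing down, gripper open.
Joint ranges: [-2.72, 2.72], [-1.05, 1.87], [-1.09, 1.28], [-1.99, 2.15], [-1.42, 1.44], [-3.14, 3.14]. Speed limits (rad/s): [2.79, 2.79, 3.14, 3.14, 3.14, 3.14].

INTERFACE

Orientations are given as a rotation vector (axis times angle).
In Python, from station import sensors, viewer, finish_job gives the robot as it stands.
- The arm moves only by the shell command python3 -m creep 'ROWS' [FORCE]. ROWS is JSON, a list of rows, each an object of numbers: "jaw": the gripper's target within -1 to 1 (shut at 1, half-way at 0, fully open at -1); "tx", "ty", "tz": the shift along the tool's x, y, z in m; "yaw": the turn about the tool's x in degrees. In form: [{"jaw": .., "tx": .., "ty": .., "tz": .., "yaw": ..}, ...]. A call has 1 to 12 rows; each row is the pose to reach, as a shift and turn from the pose commanded when the call began, along the tool's axes at that moment; what a row does not reach only later rows make up. A row lasts 1/8 s, in which the tool goes at most 62.5 mm and 10.7 degrees, less where a joint would pass 70% of its speed; a pose out of reach is approached as far as the arm can. A call with a gripper value outside its range is refused whole. The fingers move at their own pace and stop on an object; FORCE is the grip in N (left out, the last holds). Time passes only in rows, so rows that repeat a pose let the fingers close. It gives the time, the measured TCP pose, the force and the opening at its end, in the units of the state.
- sensors.observe(): the state, without advancing time (a new reading comes with each control period).
- viewer.read_camera(name): name is "side" or "top" or "wrist"; returns the picture (420x560x3 uint8, red, green, blue); there is no depth.
- viewer.camera_info(name): a dict with "fx", "fy", "cx", "cy" (pixels), "k1" (the pictures are not rectified: a ray, as slopes to the right and down, at radius r is drawn at 1 + k1 r^2 times it, then the intrinsics apply), "position" and "attitude" of the camera in the world. Camera axes: x right, y up, looking along -z (the intrinsics and any distortion apply to the point x, -y, -z); pixel columns grow to the right and rows downward; lengths in m; the calibration is good to about 2 mm. A picture is of the moment at which its call begins: read the wrist's pose just before it. camera_info takes no time and is no camera call; for the wrist camera it gives the pose at the moment of the call.
- finish_job(): hands the job in, once; it reports no verdict.
The state is a dict: "time_s": time; "qpos": joint angles; "qvel": joint speeds; "tau": joint torques, N m; "ee_pos": TCP position; "orientation": TCP orientation; "contact_force": force on the tool from outside, world axes, zero at the start; "moment": the same for the moment, N m; "opening": opening from 0.0 (shut) to 1.0 (fully open).
Only numpy, scipy, OpenCV 4.12 (cv2) and the standard library are available. Lean on these libraries where they do the work, as an engineer would, in place of code of your own. Each camera call takes 0.05 s, during which the arm holds its last target.

TASK

Stand the telescoping brush handle, still closed, all the way down in the steel socket block. Then, with it standing in the socket, press in the button on its head, pull the head straight up to the second stop, which is as far as it goes, without drawing the tube back out of the socket, and finish while still gripping the head there, fully extended, so that I can tighten the collar. Leave everything else on the ledge where it is.

Things in the scene. Friction and masses are not known exactly. Their poses are not given: they have to be found in the camera images.
- brush_handle: Telescoping brush handle standing loose and upright on the ledge, closed, 0.5 to 0.7 kg. Origin: centre of the outer tube's flat foot; z up along the tube. Outer tube: round steel, 36 mm across, 130 mm long, top 18 mm a grey collar 43 mm across. Above it: 12 mm of inner tube (22 mm across), then the white head
- head_grip (a point): Middle of the head, where to grip: 164 mm above the foot when closed; rises with the head; axes as brush_handle. The head is a block 32 (x) x 30 (y) x 40 mm high, from 22 mm below to 18 mm above this point, with a 12 mm high threaded stub on top. Its two y faces are plain: gripped across them it is carried closed and locked
- button_face (a point): Centre of the face of the grey button, which stands out 5 mm from the head's -x face (14 mm wide, 26 mm high, its middle 2 mm below head_grip). Across the x faces the head measures 37 mm with the button out, 33 mm with it in; a grip across them presses it, and the head then slides freely out of the tube
- head (a joint): How far the head is pulled out, m: 0 closed, 0.050 first stop, 0.100 second stop, the end. A spring pin locks it there while the button is out; with the button kept in it passes the first stop freely. Pulling takes about 2 N; unlocked and let go, it sinks back. Only its weight (about 4.5 N) keeps the outer tube in the socket: a pull past the second stop lifts it
- button (a joint): Button on the head, m: 0 out, 0.004 fully in. It springs back; 3 N starts it, 9 N holds it fully in, as any ordinary grip across the x faces does. The lock is free from 0.003 on
- socket: Steel socket block fixed to the ledge, 70 x 70 mm and 60 mm high, on a thin dark flange. Origin: centre of its underside; z up. One round upright hole in the middle, 38.5 mm wide, 55 mm deep (its floor is 5 mm above the ledge), with a 3 mm chamfer at the mouth. The handle may stand in it at any turn
- socket_mouth (a point): Centre of the hole's mouth, on the top of the socket block, 60 mm above the ledge
- jug: Bystander: white plastic purifier jug with lid, 132 mm across, 226 mm high, carrying handle on its +x side, spout on its -x side; origin at the centre of its underside
- cup_a: Bystander: stainless steel cup, 72 mm across, 85 mm high; origin at the centre of its underside
- cup_b: Bystander: a second, equal stainless steel cup, 72 mm across, 85 mm high; origin at the centre of its underside
- saucer: Bystander: green melamine saucer, 130 mm across, 18 mm high; origin at the centre of its underside
- cartridge: Bystander: spare blue filter cartridge standing on end, 60 mm across, 92 mm high; origin at the centre of its underside
- tumbler: Bystander: small glass tumbler with a ribbed base, 68 mm across, 95 mm high; origin at the centre of its underside
- brush_head: Bystander: loose round brush, bristles down, 60 mm across, 65 mm high; origin at the centre of its underside
There are look-alikes about, which are no part of the job. What is shaped like the socket but green or red is not meant.

How it is judged:
By the outcome, as a careful person would: the job done as asked, in the order asked, and still so for the second after the job is handed in, while the arm keeps its last pose, push and grip.
It also fails if it takes over 61 s, if anything falls off the work surface, if the arm or the gripper's body presses on something with over 40 N, if the wrist force passes 120 N, or if a joint passes its speed limit or range.

## Working session

There is one attempt and no reset: what is moved stays moved. The work goes in short steps, Python scripts to look and compute and a shell command to move; the robot and the scene stay as the last step left them, time stands still between calls to the robot, and variables do not carry over. Pictures are saved under pics/ and viewed, and the job is handed in when it is done.

```bash
ls; mkdir -p pics
python3 - <<'E'
from station import sensors, viewer
import cv2
print(sensors.observe())
for n in ["side","top","wrist"]:
    print(n,viewer.camera_info(n))
    cv2.imwrite(f"pics/{n}0.png",viewer.read_camera(n)[:,:,::-1])
E
```

```text
pics
{'time_s': 0.0, 'qpos': array([ 1.27400155e+00,  2.41443403e-01,  3.72454590e-03,  1.33522717e+00,
       -1.21187787e-05,  1.57080635e+00]), 'qvel': array([-0.0003766 ,  0.00115391,  0.00181918, -0.00014533,  0.00032297,
       -0.00095743]), 'tau': array([-2.37254517e-04, -3.72318685e+01,  2.52407134e+01,  1.70592719e-02,
       -7.37150594e-05,  4.35635314e-06]), 'ee_pos': array([0.14605514, 0.47756136, 0.24909787]), 'orientation': array([-0.98915025,  1.33688102,  0.98700996]), 'contact_force': array([ 0.18606259, -0.76218506,  0.03744916]), 'moment': array([0.04128469, 0.01021857, 0.01139381]), 'opening': 0.9994164787676665}
side {'fx': 526.9647307743815, 'fy': 526.9647307743815, 'cx': 268.8879725569218, 'cy': 211.687852009743, 'k1': -0.0879070383632155, 'position': array([-0.28458618, -1.15260374,  0.96612521]), 'attitude': array([ 0.98106521, -0.28593493, -0.56990987])}
top {'fx': 439.114638352604, 'fy': 439.114638352604, 'cx': 267.8803409588575, 'cy': 207.4696050164381, 'k1': 0.025461941620971353, 'position': array([ 0.25101026, -0.01866278,  1.21931178]), 'attitude': array([ 0.17281233, -0.16455218, -1.52684797])}
wrist {'fx': 360.48156689155326, 'fy': 360.48156689155326, 'cx': 279.74162022985325, 'cy': 212.21063184582707, 'k1': -0.027442498330433995, 'position': array([0.07012163, 0.50131339, 0.37353225]), 'attitude': array([-0.27685613, -0.20143088,  1.26279722])}
```

View pics/side0.png

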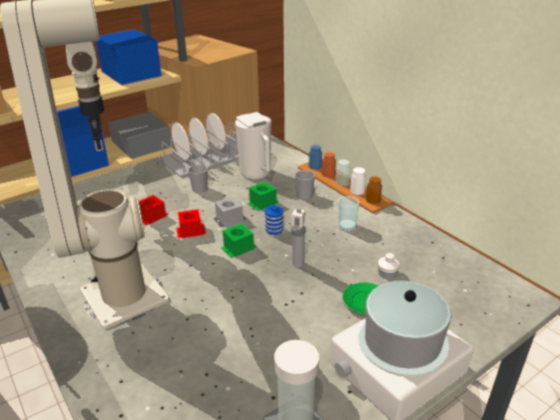

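View pics/top0.png

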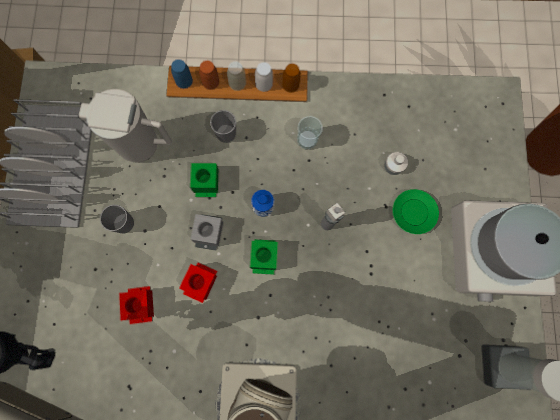

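View pics/wrist0.png

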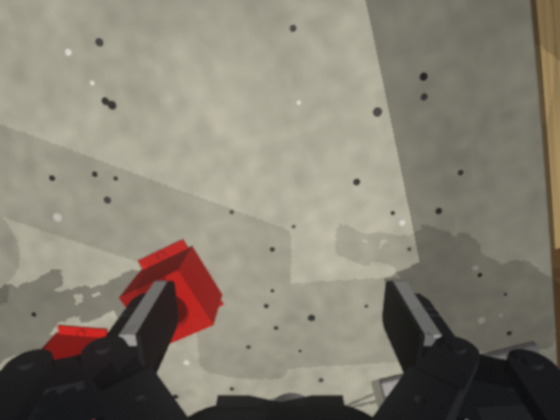

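The side view shows the handle at about (298,240) and the grey socket at (229,210). In the top view the handle head is at (336,212) and the grey socket at (207,231). The green and red blocks are look-alikes. I'll zoom in to measure.

```bash
cat > h.py <<'E'
import numpy as np, cv2
from scipy.spatial.transform import Rotation as R
from station import sensors, viewer
def K(i): return np.array([[i['fx'],0,i['cx']],[0,i['fy'],i['cy']],[0,0,1.]])
def ray(i,u,v):
    p=cv2.undistortPoints(np.array([[[u,v]]],float),K(i),np.array([i['k1'],0,0,0,0.]))[0,0]
    d=R.from_rotvec(i['attitude']).apply([p[0],-p[1],-1]); return i['position'],d/np.linalg.norm(d)
def plane(i,u,v,z):
    o,d=ray(i,u,v); return o+d*(z-o[2])/d[2]
def tri(a,b):
    (o1,d1),(o2,d2)=a,b
    t=np.linalg.lstsq(np.c_[d1,-d2],o2-o1,rcond=None)[0]
    p,q=o1+d1*t[0],o2+d2*t[1]; return (p+q)/2,np.linalg.norm(p-q)
def proj(i,P):
    c=R.from_rotvec(i['attitude']).inv().apply(np.array(P)-i['position'])
    return cv2.projectPoints(np.array([[c[0],-c[1],-c[2]]]),np.zeros(3),np.zeros(3),K(i),np.array([i['k1'],0,0,0,0.]))[0].ravel()
def crop(img,u,v,w,h,s,name):
    c=img[max(0,v-h):v+h,max(0,u-w):u+w,::-1]
    cv2.imwrite(name,cv2.resize(c,None,fx=s,fy=s,interpolation=cv2.INTER_CUBIC))
E
python3 - <<'E'
import cv2
from h import *
t=cv2.imread("pics/top0.png")[:,:,::-1]; s=cv2.imread("pics/side0.png")[:,:,::-1]
crop(t,270,220,100,60,4,"pics/tc.png"); crop(s,265,230,75,50,5,"pics/sc.png")
it=viewer.camera_info("top")
print(plane(it,336,211,.182),plane(it,206,230,.06))
E
```

```text
[ 0.47582656 -0.17336596  0.182     ] [0.4373932  0.15522588 0.06      ]
```

View pics/tc.png

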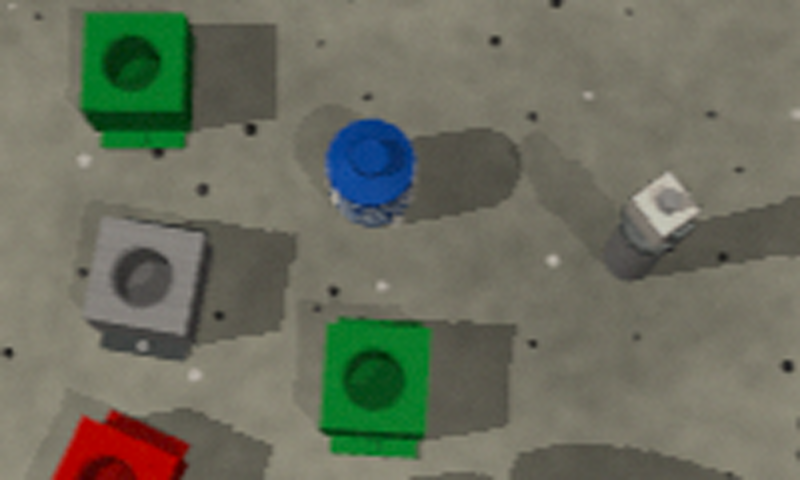

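View pics/sc.png

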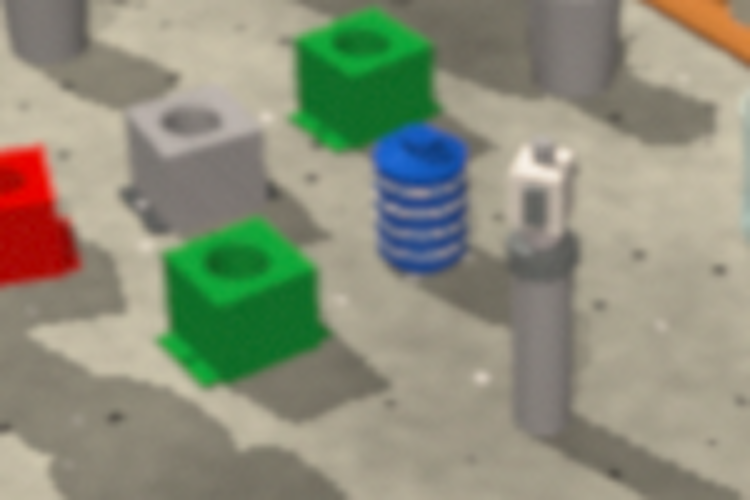

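Run:
```python
from h import *
t=cv2.imread("pics/top0.png"); s=cv2.imread("pics/side0.png")
it,is_=viewer.camera_info("top"),viewer.camera_info("side")
def white(im,x0,y0,x1,y1):
    c=im[y0:y1,x0:x1].astype(int); m=((c.min(2)>185)).astype(np.uint8)
    cs=max(cv2.findContours(m,cv2.RETR_EXTERNAL,cv2.CHAIN_APPROX_NONE)[0],key=cv2.contourArea)
    return cs.reshape(-1,2)+[x0,y0]
w=white(t,320,195,350,225); print("minrect top",cv2.minAreaRect(w.astype(np.float32)), cv2.boundingRect(w))
# corners at top plane from eye estimates (crop/4+offset)
for c in [(668,172),(702,207),(665,238),(625,205)]:
    print(plane(it,c[0]/4+170-.4,c[1]/4+160-.4,.182))
def dark(im,u,v,r,thr):
    g=cv2.cvtColor(im,cv2.COLOR_BGR2GRAY)[v-r:v+r+1,u-r:u+r+1]
    m=(g<thr).astype(np.uint8)
    cs=max(cv2.findContours(m,cv2.RETR_EXTERNAL,cv2.CHAIN_APPROX_NONE)[0],key=cv2.contourArea)
    e=cv2.fitEllipse(cs); return (e[0][0]+u-r,e[0][1]+v-r),e
print(cv2.cvtColor(t,cv2.COLOR_BGR2GRAY)[229,190:224]); print(cv2.cvtColor(s,cv2.COLOR_BGR2GRAY)[204,213:247])
gt=cv2.cvtColor(t,cv2.COLOR_BGR2GRAY)
ht,e=dark(t,206,229,10,115);print(ht,e)
hs,e=dark(s,228,204,9,115);print(hs,e)
print(plane(it,*ht,.06),plane(is_,*hs,.06),tri(ray(it,*ht),ray(is_,*hs)))
q=sensors.observe()
print(R.from_rotvec(q['orientation']).as_matrix().round(3))
w=viewer.camera_info("wrist"); print((R.from_rotvec(q['orientation']).inv()).apply(w['position']-q['ee_pos']), R.from_rotvec(w['attitude']).as_matrix().round(2))
```

```text
Traceback (most recent call last):
ValueError: max() iterable argument is empty
```

Run:
```python
from h import *
t=cv2.imread("pics/top0.png"); s=cv2.imread("pics/side0.png")
it,is_=viewer.camera_info("top"),viewer.camera_info("side")
for c in [(668,172),(702,207),(665,238),(625,205)]:
    print(plane(it,c[0]/4+170-.4,c[1]/4+160-.4,.182))
def dark(im,u,v,r,thr):
    g=cv2.cvtColor(im,cv2.COLOR_BGR2GRAY)[v-r:v+r+1,u-r:u+r+1]
    m=(g<thr).astype(np.uint8)
    cs=max(cv2.findContours(m,cv2.RETR_EXTERNAL,cv2.CHAIN_APPROX_NONE)[0],key=cv2.contourArea)
    e=cv2.fitEllipse(cs); return (e[0][0]+u-r,e[0][1]+v-r),e
print(cv2.cvtColor(t,cv2.COLOR_BGR2GRAY)[229,190:224]); print(cv2.cvtColor(s,cv2.COLOR_BGR2GRAY)[204,213:247])
print(cv2.cvtColor(t,cv2.COLOR_BGR2GRAY)[212,325:350])
ht,e=dark(t,206,229,10,118);print(ht,e)
hs,e=dark(s,228,204,9,118);print(hs,e)
print(plane(it,*ht,.06),plane(is_,*hs,.06),tri(ray(it,*ht),ray(is_,*hs)))
q=sensors.observe()
print(R.from_rotvec(q['orientation']).as_matrix().round(3))
w=viewer.camera_info("wrist"); print((R.from_rotvec(q['orientation']).inv()).apply(w['position']-q['ee_pos']), R.from_rotvec(w['attitude']).as_matrix().round(2))
```

```text
[ 0.49668731 -0.17472453  0.182     ]
[ 0.4757832  -0.19526501  0.182     ]
[ 0.45591407 -0.17309123  0.182     ]
[ 0.47528192 -0.14892265  0.182     ]
[ 92 103 122 130 130 132 131 107  73  54  46  50  73  93  96  94  94  84
  78  78  77  76  84 111 127 132 131 129 118  78  48  56  79  90]
[187 172 149 145 162 175 177 175 160 132 105 101 108 117 121 124 125 126
 122 120 129 156 175 180 180 180 179 179 182 190 194 189 180 173]
[ 88  99 115 120 116 165 192 191 189 164 124 103  99 114 132 139 168 187
 187 154 120 117 115 116 117]
(204.88387298583984, 228.76074600219727) ((8.883872985839844, 9.760746002197266), (15.044454574584961, 15.971675872802734), 98.06082916259766)
(224.5, 204.0) ((5.5, 9.0), (2.09565806388855, 3.544968605041504), 110.75836181640625)
[0.44063029 0.15843367 0.06      ] [0.42892186 0.16020491 0.06      ] (array([0.43578973, 0.16108236, 0.0581674 ]), np.float64(0.011281002238484857))
[[-0.    -0.956  0.292]
 [-0.002  0.292  0.956]
 [-1.    -0.    -0.002]]
[-0.12432125  0.07956919  0.00021018] [[ 0.29 -0.91 -0.3 ]
 [ 0.96  0.28  0.09]
 [-0.   -0.31  0.95]]
```

The head centre is near (0.476,-0.172) with the handle turned about 43-45°. The socket is near (0.438,0.157). I'll move above the handle to look with the wrist camera.

```bash
python3 -m creep '[{"jaw":-1,"tx":-0.03,"ty":-0.02,"tz":-0.02,"yaw":5},{"jaw":-1,"tx":-0.06,"ty":-0.06,"tz":-0.06,"yaw":15},{"jaw":-1,"tx":-0.06,"ty":-0.10,"tz":-0.10,"yaw":25},{"jaw":-1,"tx":-0.06,"ty":-0.14,"tz":-0.145,"yaw":35},{"jaw":-1,"tx":-0.06,"ty":-0.18,"tz":-0.19,"yaw":45},{"jaw":-1,"tx":-0.06,"ty":-0.22,"tz":-0.23,"yaw":55},{"jaw":-1,"tx":-0.06,"ty":-0.26,"tz":-0.27,"yaw":65},{"jaw":-1,"tx":-0.06,"ty":-0.30,"tz":-0.31,"yaw":75},{"jaw":-1,"tx":-0.06,"ty":-0.34,"tz":-0.355,"yaw":85},{"jaw":-1,"tx":-0.06,"ty":-0.38,"tz":-0.395,"yaw":95},{"jaw":-1,"tx":-0.06,"ty":-0.42,"tz":-0.435,"yaw":105},{"jaw":-1,"tx":-0.06,"ty":-0.46,"tz":-0.475,"yaw":115}]'
python3 - <<'E'
from h import *
q=sensors.observe();M=R.from_rotvec(q['orientation']).as_matrix();print(M.round(3),q['qpos'])
print(M.T@(np.array([.476,-.172,.30])-q['ee_pos']))
E
```

```text
time_s: 1.65
ee_pos: [0.4476, -0.1125, 0.3098]
orientation: [0.579, 1.492, -0.578]
contact_force: [0.1, -0.2, -0.6]
opening: 0.996
[[-0.     0.674  0.739]
 [ 0.     0.739 -0.674]
 [-1.     0.    -0.   ]] [-2.46460247e-01  1.45422939e-01  4.11808021e-02  1.46667117e+00
  3.25194639e-04  2.06381979e+00]
[ 0.00980172 -0.0248271   0.06105536]
```

```bash
python3 -m creep '[{"jaw":-1,"tx":0.005,"ty":-0.012,"tz":0.03,"yaw":0},{"jaw":-1,"tx":0.01,"ty":-0.025,"tz":0.061,"yaw":0},{"jaw":-1,"tx":0.01,"ty":-0.025,"tz":0.061,"yaw":0},{"jaw":-1,"tx":0.01,"ty":-0.025,"tz":0.061,"yaw":0}]'
python3 - <<'E'
from h import *
import json
q=sensors.observe();i=viewer.camera_info("wrist")
im=viewer.read_camera("wrist"); cv2.imwrite("pics/w1.png",im[:,:,::-1])
json.dump({k:(v.tolist() if hasattr(v,'tolist') else v) for k,v in i.items()},open("w1.json","w"))
print(q['ee_pos'])
E
```

```text
time_s: 2.15
ee_pos: [0.4753, -0.1697, 0.2997]
orientation: [0.574, 1.495, -0.573]
contact_force: [-0.5, 0.5, -0.7]
opening: 1.003
[ 0.47534943 -0.16967978  0.29967086]
```

View pics/w1.png

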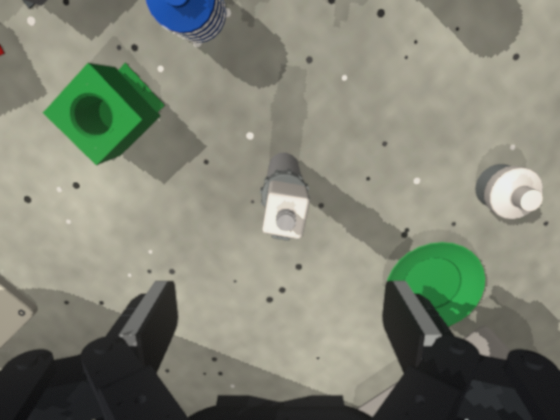

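Run:
```python
from h import *
im=cv2.imread("pics/w1.png")[:,:,::-1]
crop(im,286,205,50,50,6,"pics/w1c.png")
```

```text
(no output)
```

View pics/w1c.png

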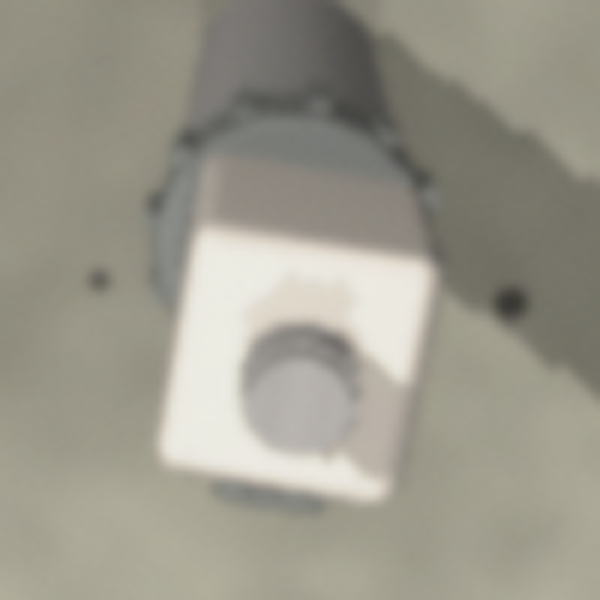

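The wrist view shows the head's top face with corners near (269,193), (309,198), (300,238) and (263,232). The grey button is just visible below it at (281,237).

```bash
cat > m1.py <<'E'
from h import *
import json
i={k:np.array(v) if isinstance(v,list) else v for k,v in json.load(open("w1.json")).items()}
P=[plane(i,a/6+236-.42,b/6+155-.42,.182) for a,b in [(200,230),(438,262),(388,500),(165,462)]]
P=np.array(P);print(P.round(4)); c=P.mean(0);print("c",c)
x=(P[0]+P[1]-P[2]-P[3])/2; y=(P[0]+P[3]-P[1]-P[2])/2
for v in(x,y):print(np.linalg.norm(v),np.degrees(np.arctan2(v[1],v[0])))
print("stub",plane(i,298/6+236-.42,400/6+155-.42,.194))
g=cv2.cvtColor(cv2.imread("pics/top0.png"),cv2.COLOR_BGR2GRAY)
it,is_=viewer.camera_info("top"),viewer.camera_info("side")
print("top proj",proj(it,c),"side proj",proj(is_,c))
E
python3 m1.py
```

```text
[[ 0.4807 -0.1539  0.182 ]
 [ 0.4987 -0.1753  0.182 ]
 [ 0.4747 -0.194   0.182 ]
 [ 0.458  -0.1724  0.182 ]]
c [ 0.47802286 -0.17389123  0.182     ]
0.029773490839405788 38.546613622036695
0.02761336540699122 128.85288776338123
stub [ 0.47793958 -0.17380097  0.194     ]
top proj [336.22204285 210.11809217] side proj [298.40529833 211.02262598]
```

Run:
```python
from h import *
q=sensors.observe();M=R.from_rotvec(q['orientation']).as_matrix();print(M.round(3))
a=np.degrees(np.arctan2(M[1,2],M[0,2]));print(a,"yaw",a+51.3,M.T@(np.array([.4775,-.1737,.165])-q['ee_pos']))
```

```text
[[-0.001  0.669  0.743]
 [ 0.     0.743 -0.669]
 [-1.    -0.    -0.001]]
-41.97696782170522 yaw 9.323032178294774 [ 0.13499715 -0.00181533  0.00452798]
```

```bash
python3 -m creep '[{"jaw":-1,"tx":0.03,"ty":-0.0015,"tz":0.0045,"yaw":9.3},{"jaw":-1,"tx":0.07,"ty":-0.0015,"tz":0.0045,"yaw":9.3},{"jaw":-1,"tx":0.11,"ty":-0.0015,"tz":0.0045,"yaw":9.3},{"jaw":-1,"tx":0.135,"ty":-0.0015,"tz":0.0045,"yaw":9.3},{"jaw":-1,"tx":0.135,"ty":-0.0015,"tz":0.0045,"yaw":9.3},{"jaw":-1,"tx":0.135,"ty":-0.0015,"tz":0.0045,"yaw":9.3}]' 50
python3 - <<'E'
from h import *
im=viewer.read_camera("wrist"); cv2.imwrite("pics/w2.png",im[:,:,::-1])
E
```

```text
time_s: 2.95
ee_pos: [0.4789, -0.1738, 0.1665]
orientation: [0.698, 1.453, -0.698]
contact_force: [0.6, 0.3, 0.7]
opening: 1.003
```

View pics/w2.png

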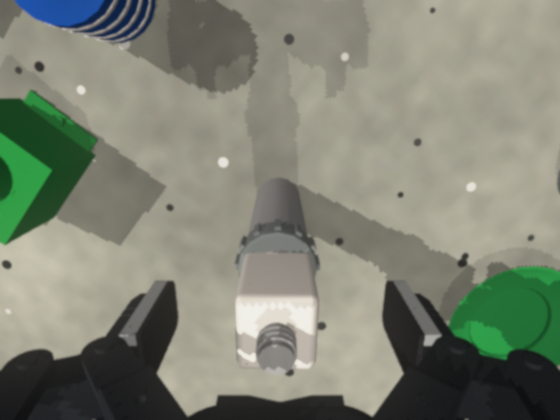

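The head sits centred at column 278 between the finger pads (176 and 384) and is square to them. I'll close the gripper.

```bash
python3 -m creep '[{"jaw":1,"tx":0},{"jaw":1,"tx":0},{"jaw":1,"tx":0},{"jaw":1,"tx":0},{"jaw":1,"tx":0},{"jaw":1,"tx":0},{"jaw":1,"tx":0},{"jaw":1,"tx":0}]' 60
python3 - <<'E'
from h import *
q=sensors.observe();print(q['opening']*.085,q['ee_pos'],q['moment'])
im=viewer.read_camera("side"); crop(im,265,220,110,80,3,"pics/s3.png")
E
```

```text
0.0850610848328473 [ 0.47922825 -0.17411044  0.16684618] [-0.01816706 -0.00093992  0.01629504]invalid input
```

View pics/s3.png

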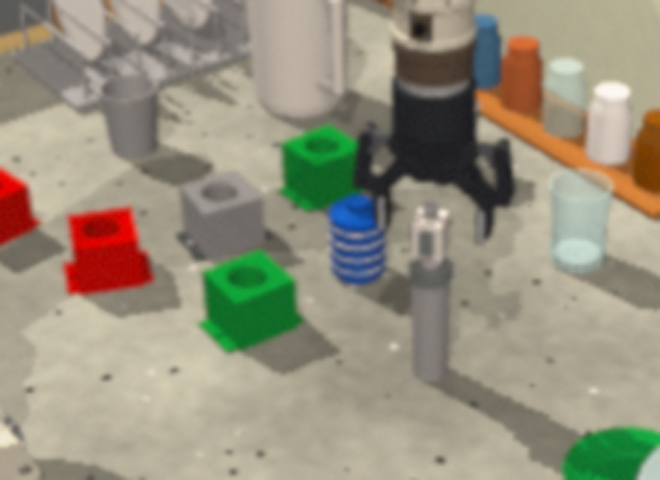

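The call was refused as invalid, most likely because a row must carry all the fields. I'll retry with them filled in.

```bash
python3 -m creep '[{"jaw":1,"tx":0,"ty":0,"tz":0,"yaw":0},{"jaw":1,"tx":0,"ty":0,"tz":0,"yaw":0},{"jaw":1,"tx":0,"ty":0,"tz":0,"yaw":0},{"jaw":1,"tx":0,"ty":0,"tz":0,"yaw":0},{"jaw":1,"tx":0,"ty":0,"tz":0,"yaw":0},{"jaw":1,"tx":0,"ty":0,"tz":0,"yaw":0},{"jaw":1,"tx":0,"ty":0,"tz":0,"yaw":0},{"jaw":1,"tx":0,"ty":0,"tz":0,"yaw":0}]' 60
python3 - <<'E'
from h import *
q=sensors.observe();print(q['opening']*.085,q['ee_pos'],q['moment'],q['contact_force'])
im=viewer.read_camera("side"); crop(im,265,220,110,80,3,"pics/s4.png")
E
```

```text
time_s: 4.05
ee_pos: [0.4781, -0.1741, 0.1653]
orientation: [0.699, 1.455, -0.699]
contact_force: [-3.0, 2.1, 5.7]
opening: 0.346
0.029395767256446062 [ 0.47812775 -0.17405087  0.16531595] [0.32545096 0.50481607 0.05612254] [-2.96405512  2.09508448  5.74235009]
```

View pics/s4.png

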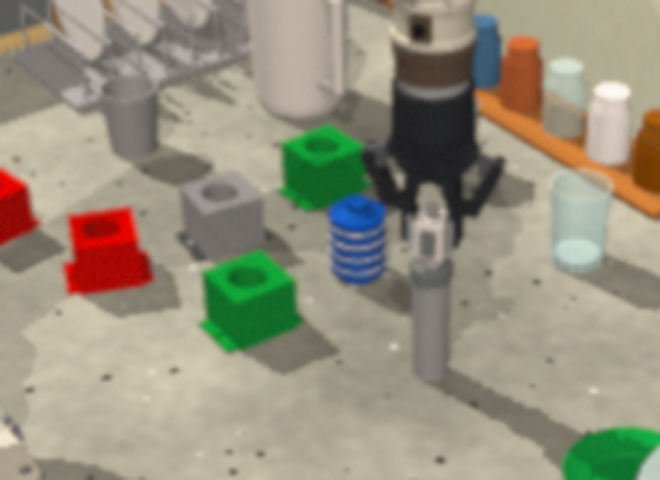

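```bash
python3 -m creep '[{"jaw":1,"tx":-0.02,"ty":0,"tz":0,"yaw":0},{"jaw":1,"tx":-0.055,"ty":0,"tz":0,"yaw":0},{"jaw":1,"tx":-0.095,"ty":0,"tz":0,"yaw":0},{"jaw":1,"tx":-0.12,"ty":0.005,"tz":-0.012,"yaw":0},{"jaw":1,"tx":-0.125,"ty":0.018,"tz":-0.045,"yaw":0},{"jaw":1,"tx":-0.125,"ty":0.034,"tz":-0.085,"yaw":0},{"jaw":1,"tx":-0.125,"ty":0.052,"tz":-0.13,"yaw":0},{"jaw":1,"tx":-0.125,"ty":0.070,"tz":-0.175,"yaw":0},{"jaw":1,"tx":-0.125,"ty":0.088,"tz":-0.22,"yaw":0},{"jaw":1,"tx":-0.125,"ty":0.103,"tz":-0.255,"yaw":0},{"jaw":1,"tx":-0.125,"ty":0.112,"tz":-0.277,"yaw":0},{"jaw":1,"tx":-0.125,"ty":0.115,"tz":-0.284,"yaw":0}]'
python3 -m creep '[{"jaw":1,"tx":0,"ty":0,"tz":0,"yaw":0},{"jaw":1,"tx":0,"ty":0,"tz":0,"yaw":0},{"jaw":1,"tx":0,"ty":0,"tz":0,"yaw":0}]'
python3 - <<'E'
from h import *
import json
i=viewer.camera_info("wrist")
im=viewer.read_camera("wrist"); cv2.imwrite("pics/w5.png",im[:,:,::-1])
json.dump({k:(v.tolist() if hasattr(v,'tolist') else v) for k,v in i.items()},open("w5.json","w"))
q=sensors.observe();print(q['opening']*.085,q['ee_pos'],q['moment'],q['contact_force'])
im=viewer.read_camera("side"); cv2.imwrite("pics/s5.png",im[:,:,::-1])
E
```

```text
time_s: 5.6
ee_pos: [0.3891, 0.1202, 0.2882]
orientation: [0.695, 1.459, -0.7]
contact_force: [0.5, -0.8, -7.6]
opening: 0.343
time_s: 5.98
ee_pos: [0.3906, 0.1186, 0.2898]
orientation: [0.7, 1.455, -0.701]
contact_force: [0.1, 0.0, -6.7]
opening: 0.342
0.029196092582652225 [0.39055048 0.11870962 0.28990437] [ 0.0289877   0.02713959 -0.03937131] [-0.39817076  0.388051   -6.69822742]
```

View pics/w5.png

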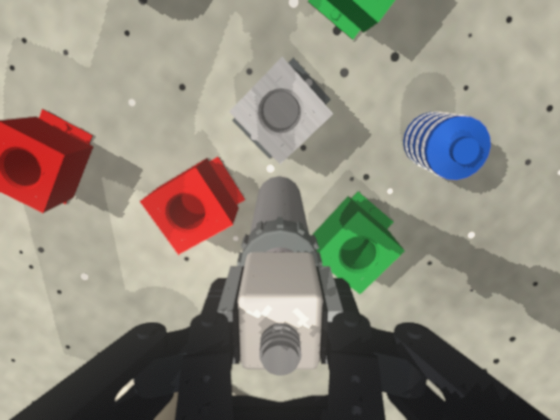

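View pics/s5.png

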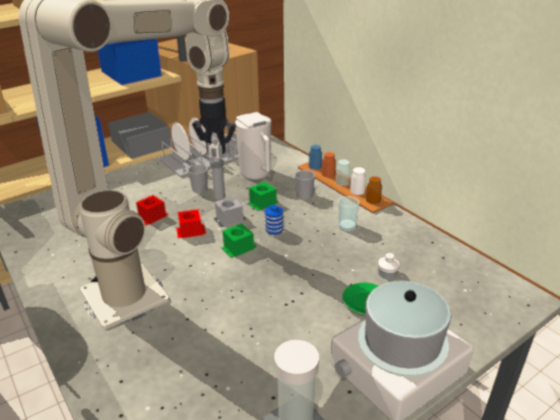

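The handle is held and the wrist force shows about 6.7 N of weight. The grey socket's hole is at about (280,110) in the wrist view. Next I'll fit the hole and block corners and check the handle's tilt.

Run:
```python
from h import *
im=cv2.imread("pics/w5.png")[:,:,::-1]
crop(im,280,120,65,75,5,"pics/w5c.png")
s=cv2.imread("pics/s5.png")[:,:,::-1]
crop(s,225,180,45,55,6,"pics/s5c.png")
```

```text
(no output)
```

View pics/w5c.png

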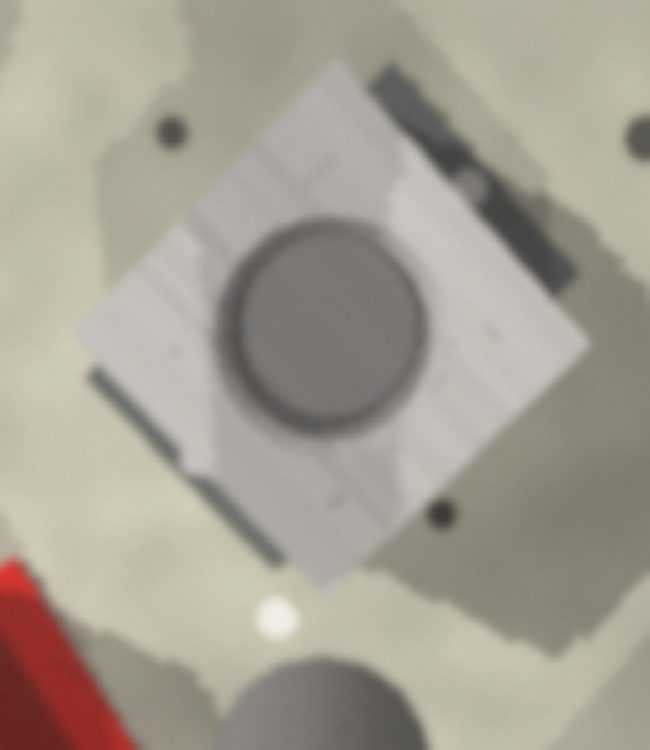

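View pics/s5c.png

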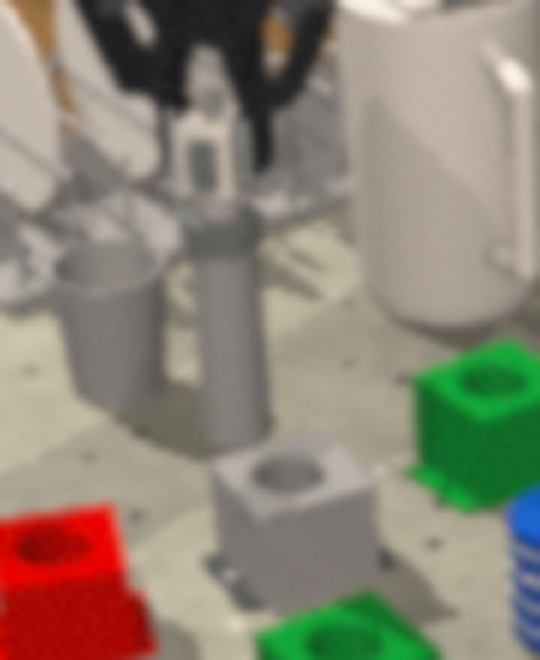

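Run:
```python
from h import *
import json
i={k:np.array(v) if isinstance(v,list) else v for k,v in json.load(open("w5.json")).items()}
f=lambda a,b,z:plane(i,a/5+215-.4,b/5+45-.4,z)
P=np.array([f(*c,.06) for c in[(337,58),(592,342),(322,590),(78,330)]]);print(P.round(4),P.mean(0))
print([np.linalg.norm(P[k]-P[k-1]) for k in range(4)])
print("hole",f(321,327,.06),"mouth L/R/T/B",f(213,327,.06),f(430,327,.06),f(321,214,.06),f(321,440,.06))
q=sensors.observe();M=R.from_rotvec(q['orientation']).as_matrix()
e=f(323,657,.125);print("foot rel tcp in tool",M.T@(e-q['ee_pos'])-[0,.018,0])
print(M.round(4))
it,is_=viewer.camera_info("top"),viewer.camera_info("side")
c=P.mean(0);print(proj(it,c),proj(is_,c))
# side foot: bottom-centre of foot in crop
print("side proj of expected foot", (proj(is_,q['ee_pos']-[0,0,.165])-[180,125])*6)
print("expected coll", (proj(is_,q['ee_pos']-[0,0,.035])-[180,125])*6)
s=c;print("delta world",s-q['ee_pos'],"tool",M.T@(s-q['ee_pos']))
```

```text
[[0.4812 0.187  0.06  ]
 [0.4724 0.1178 0.06  ]
 [0.4031 0.1282 0.06  ]
 [0.4132 0.1955 0.06  ]] [0.4424404  0.15713673 0.06      ]
[np.float64(0.06854056638553592), np.float64(0.06976704423999615), np.float64(0.07005396789258403), np.float64(0.06799846063399796)]
hole [0.44231595 0.15976418 0.06      ] mouth L/R/T/B [0.42954837 0.17577462 0.06      ] [0.45521691 0.14361674 0.06      ] [0.45823968 0.17245574 0.06      ] [0.4258188  0.14661585 0.06      ]
foot rel tcp in tool [ 0.16498516 -0.00126022  0.00069827]
[[ 0.000e+00  7.813e-01  6.242e-01]
 [-1.000e-04  6.242e-01 -7.813e-01]
 [-1.000e+00 -1.000e-04  1.000e-04]]
[205.41485767 228.11069263] [228.47531384 203.0931499 ]
side proj of expected foot [236.29445933 424.47825889]
expected coll [217.37496234 202.38024873]
delta world [ 0.05189643  0.03832506 -0.22998627] tool [0.22998195 0.06448399 0.00241869]
```

```bash
python3 -m creep '[{"jaw":1,"tx":0,"ty":0.02,"tz":0,"yaw":0},{"jaw":1,"tx":0,"ty":0.045,"tz":0.001,"yaw":0},{"jaw":1,"tx":0.01,"ty":0.066,"tz":0.001,"yaw":0},{"jaw":1,"tx":0.035,"ty":0.066,"tz":0.001,"yaw":0},{"jaw":1,"tx":0.052,"ty":0.066,"tz":0.001,"yaw":0},{"jaw":1,"tx":0.052,"ty":0.066,"tz":0.001,"yaw":0},{"jaw":1,"tx":0.052,"ty":0.066,"tz":0.001,"yaw":0},{"jaw":1,"tx":0.052,"ty":0.066,"tz":0.001,"yaw":0}]'
python3 - <<'E'
from h import *
q=sensors.observe();print(q['ee_pos'],q['moment'],q['contact_force'])
im=viewer.read_camera("wrist"); crop(im,280,190,70,70,4,"pics/w6.png")
im=viewer.read_camera("side"); crop(im,228,190,45,45,6,"pics/s6.png")
im=viewer.read_camera("top"); crop(im,205,225,40,40,6,"pics/t6.png")
print((proj(viewer.camera_info("side"),q['ee_pos']-[0,0,.165])-[183,145])*6)
E
python3 -c "
import cv2,numpy as np
a=[cv2.resize(cv2.imread(f'pics/{n}6.png'),(400,400)) for n in 'ws'];cv2.imwrite('pics/c6.png',np.hstack(a))"
```

```text
time_s: 7.08
ee_pos: [0.4432, 0.16, 0.2391]
orientation: [0.7, 1.454, -0.698]
contact_force: [0.2, 0.5, -6.4]
opening: 0.342
[0.44322574 0.1600063  0.2391477 ] [ 0.03201584 -0.02180484 -0.00292367] [ 0.19700034  0.46194103 -6.40275701]
[269.70044564 324.02426014]
```

View pics/c6.png

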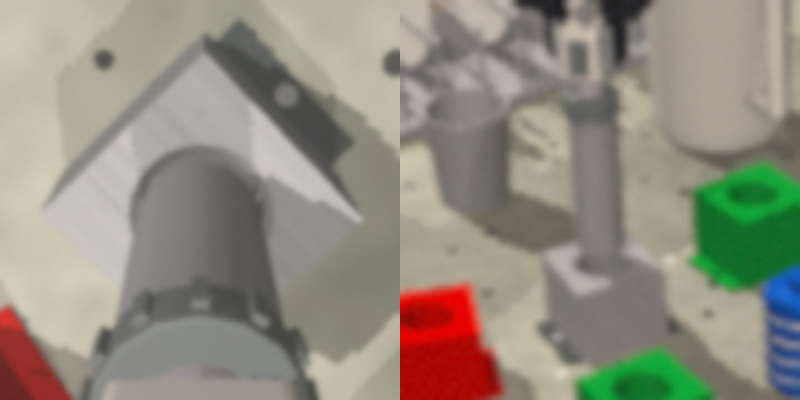

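The tube is centred over the mouth in both views. I'll lower it gently and watch the force.

```bash
python3 -m creep '[{"jaw":1,"tx":0.005,"ty":0,"tz":0,"yaw":0},{"jaw":1,"tx":0.01,"ty":0,"tz":0,"yaw":0},{"jaw":1,"tx":0.013,"ty":0,"tz":0,"yaw":0},{"jaw":1,"tx":0.016,"ty":0,"tz":0,"yaw":0},{"jaw":1,"tx":0.019,"ty":0,"tz":0,"yaw":0},{"jaw":1,"tx":0.022,"ty":0,"tz":0,"yaw":0},{"jaw":1,"tx":0.022,"ty":0,"tz":0,"yaw":0}]'
```

```text
time_s: 8.1
ee_pos: [0.4421, 0.1596, 0.2152]
orientation: [0.698, 1.456, -0.7]
contact_force: [0.8, -1.8, -7.3]
opening: 0.344
```

```bash
python3 -m creep '[{"jaw":1,"tx":0.005,"ty":0,"tz":0,"yaw":0},{"jaw":1,"tx":0.010,"ty":0,"tz":0,"yaw":0},{"jaw":1,"tx":0.015,"ty":0,"tz":0,"yaw":0},{"jaw":1,"tx":0.020,"ty":0,"tz":0,"yaw":0},{"jaw":1,"tx":0.025,"ty":0,"tz":0,"yaw":0},{"jaw":1,"tx":0.030,"ty":0,"tz":0,"yaw":0},{"jaw":1,"tx":0.030,"ty":0,"tz":0,"yaw":0}]'; python3 -c "
from h import *
q=sensors.observe();print(q['contact_force'],q['moment'],q['ee_pos'])"
```

```text
time_s: 8.98
ee_pos: [0.4422, 0.1597, 0.1853]
orientation: [0.698, 1.456, -0.7]
contact_force: [-0.8, -2.9, -7.2]
opening: 0.343
[-0.82695632 -2.9409829  -7.20678656] [-0.85435834 -0.0510764  -0.00263647] [0.44220966 0.15974254 0.18532143]
```

```bash
python3 -m creep '[{"jaw":1,"tx":0.002,"ty":-0.001,"tz":0.001,"yaw":0},{"jaw":1,"tx":0.005,"ty":-0.001,"tz":0.001,"yaw":0},{"jaw":1,"tx":0.008,"ty":-0.001,"tz":0.001,"yaw":0},{"jaw":1,"tx":0.011,"ty":-0.001,"tz":0.001,"yaw":0},{"jaw":1,"tx":0.013,"ty":-0.001,"tz":0.001,"yaw":0},{"jaw":1,"tx":0.013,"ty":-0.001,"tz":0.001,"yaw":0}]'; python3 -c "
from h import *
q=sensors.observe();print(q['contact_force'],q['moment'],q['ee_pos'])"
```

```text
time_s: 9.72
ee_pos: [0.4422, 0.1586, 0.1728]
orientation: [0.699, 1.456, -0.699]
contact_force: [0.7, -0.3, -6.8]
opening: 0.341
[ 0.6983539  -0.27449552 -6.83912871] [-0.02438838  0.00148023  0.00546563] [0.44222695 0.15856667 0.17280584]
```

```bash
python3 -m creep '[{"jaw":1,"tx":0.001,"ty":0,"tz":0,"yaw":0},{"jaw":1,"tx":0.002,"ty":0,"tz":0,"yaw":0},{"jaw":1,"tx":0.003,"ty":0,"tz":0,"yaw":0},{"jaw":1,"tx":0.003,"ty":0,"tz":0,"yaw":0}]'; python3 -c "
from h import *
q=sensors.observe();print(q['contact_force'],q['moment'],q['ee_pos'])"
```

```text
time_s: 10.22
ee_pos: [0.4426, 0.1586, 0.1705]
orientation: [0.7, 1.455, -0.698]
contact_force: [-0.9, -0.1, -0.8]
opening: 0.343
[-0.91281959 -0.06286811 -0.76147865] [ 0.05690058  0.32012748 -0.02255542] [0.44263411 0.15864656 0.17051153]
```

The tube is seated: the floor carries the weight and the foot height works out to about 5 mm. I'll release, turn the gripper 90° and look.

```bash
python3 -m creep '[{"jaw":-1,"tx":0,"ty":0,"tz":0,"yaw":0},{"jaw":-1,"tx":0,"ty":0,"tz":0,"yaw":0},{"jaw":-1,"tx":0,"ty":0,"tz":0,"yaw":0},{"jaw":-1,"tx":0,"ty":0,"tz":0,"yaw":0},{"jaw":-1,"tx":0,"ty":0,"tz":0,"yaw":0},{"jaw":-1,"tx":0,"ty":0,"tz":0,"yaw":0},{"jaw":-1,"tx":0,"ty":0,"tz":0,"yaw":0}]'
python3 - <<'E'
from h import *
q=sensors.observe();print(q['qpos'],q['contact_force'])
im=viewer.read_camera("wrist"); cv2.imwrite("pics/w7.png",im[:,:,::-1])
im=viewer.read_camera("side"); crop(im,228,190,60,50,6,"pics/s7.png")
E
```

```text
time_s: 11.1
ee_pos: [0.4423, 0.1585, 0.17]
orientation: [0.699, 1.455, -0.699]
contact_force: [-0.4, 0.4, 0.5]
opening: 1.0
[ 3.44025173e-01  2.34300315e-01 -2.19265545e-01  1.11721062e+00
 -4.11034898e-05  2.81030168e+00] [-0.4139378   0.44054003  0.53978856]
```

View pics/w7.png

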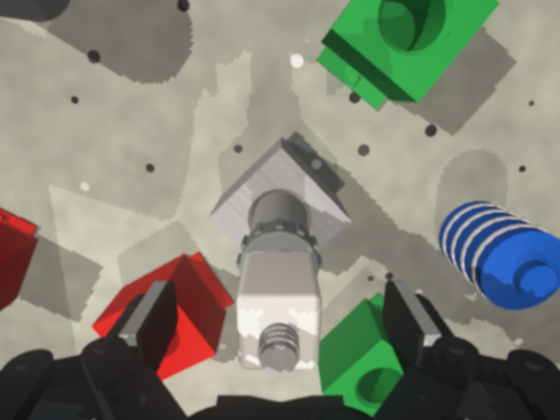

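View pics/s7.png

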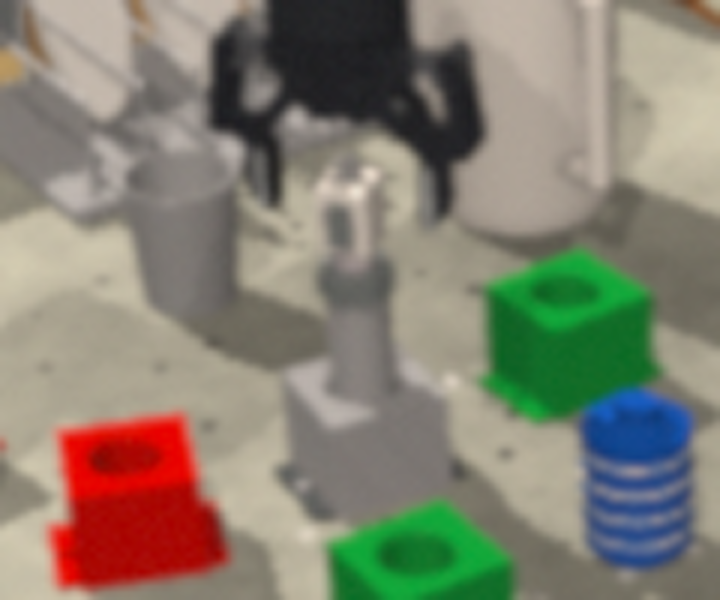

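The handle stands free and upright in the grey socket, with head, collar and tube seated. The gripper turns next.

```bash
python3 -m creep '[{"jaw":-1,"tx":0,"ty":0,"tz":0,"yaw":-9},{"jaw":-1,"tx":0,"ty":0,"tz":0,"yaw":-18},{"jaw":-1,"tx":0,"ty":0,"tz":0,"yaw":-27},{"jaw":-1,"tx":0,"ty":0,"tz":0,"yaw":-36},{"jaw":-1,"tx":0,"ty":0,"tz":0,"yaw":-45},{"jaw":-1,"tx":0,"ty":0,"tz":0,"yaw":-54},{"jaw":-1,"tx":0,"ty":0,"tz":0,"yaw":-63},{"jaw":-1,"tx":0,"ty":0,"tz":0,"yaw":-72},{"jaw":-1,"tx":0,"ty":0,"tz":0,"yaw":-81},{"jaw":-1,"tx":0,"ty":0,"tz":0,"yaw":-90},{"jaw":-1,"tx":0,"ty":0,"tz":0,"yaw":-90},{"jaw":-1,"tx":0,"ty":0,"tz":0,"yaw":-90}]'
python3 - <<'E'
from h import *
q=sensors.observe();print(q['qpos'],q['contact_force'])
im=viewer.read_camera("wrist"); cv2.imwrite("pics/w8.png",im[:,:,::-1])
E
```

```text
time_s: 12.7
ee_pos: [0.4423, 0.1585, 0.17]
orientation: [-0.527, 1.506, 0.527]
contact_force: [0.1, -0.6, 1.1]
opening: 0.999
[ 3.44051860e-01  2.34317916e-01 -2.19289798e-01  1.11725641e+00
 -1.78868989e-05  1.24169289e+00] [ 0.05932512 -0.64662865  1.05090648]
```

View pics/w8.png

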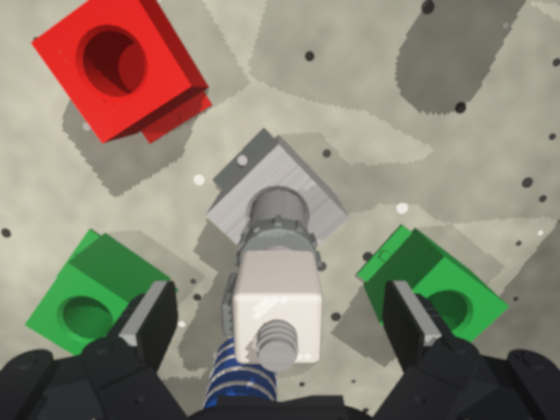

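The head is centred between the pads with the button on the left, at column 229. Next is a grip across the x faces.

```bash
python3 -m creep '[{"jaw":1,"tx":0,"ty":0,"tz":0,"yaw":0},{"jaw":1,"tx":0,"ty":0,"tz":0,"yaw":0},{"jaw":1,"tx":0,"ty":0,"tz":0,"yaw":0},{"jaw":1,"tx":0,"ty":0,"tz":0,"yaw":0},{"jaw":1,"tx":0,"ty":0,"tz":0,"yaw":0},{"jaw":1,"tx":0,"ty":0,"tz":0,"yaw":0},{"jaw":1,"tx":0,"ty":0,"tz":0,"yaw":0},{"jaw":1,"tx":0,"ty":0,"tz":0,"yaw":0}]' 50
python3 -c "
from h import *
q=sensors.observe();print(q['contact_force'],q['moment'],q['ee_pos'],q['opening']*85)"
```

```text
time_s: 13.75
ee_pos: [0.442, 0.1582, 0.1702]
orientation: [-0.529, 1.506, 0.528]
contact_force: [-2.3, -1.9, 5.9]
opening: 0.368
[-2.34325119 -1.94526993  5.87083101] [-0.59713104  0.78691145  0.04470161] [0.44197695 0.15815722 0.17020183] 31.267819190039248
```

The opening is well below the button-out width, so the button is in. Now pull up slowly.

```bash
python3 -m creep '[{"jaw":1,"tx":-0.004,"ty":0,"tz":0,"yaw":0},{"jaw":1,"tx":-0.010,"ty":0,"tz":0,"yaw":0},{"jaw":1,"tx":-0.016,"ty":0,"tz":0,"yaw":0},{"jaw":1,"tx":-0.022,"ty":0,"tz":0,"yaw":0},{"jaw":1,"tx":-0.028,"ty":0,"tz":0,"yaw":0},{"jaw":1,"tx":-0.034,"ty":0,"tz":0,"yaw":0},{"jaw":1,"tx":-0.040,"ty":0,"tz":0,"yaw":0},{"jaw":1,"tx":-0.040,"ty":0,"tz":0,"yaw":0},{"jaw":1,"tx":-0.040,"ty":0,"tz":0,"yaw":0}]'
python3 - <<'E'
from h import *
q=sensors.observe();print(q['contact_force'],q['moment'],q['ee_pos'],q['opening']*85)
im=viewer.read_camera("side"); crop(im,228,180,60,50,6,"pics/s9.png")
E
```

```text
time_s: 14.88
ee_pos: [0.4424, 0.1586, 0.2101]
orientation: [-0.528, 1.505, 0.529]
contact_force: [-1.6, -2.3, -1.1]
opening: 0.365
[-1.60382469 -2.28361975 -1.1019687 ] [-0.55959107  0.5762299  -0.0515162 ] [0.44241543 0.15855094 0.21006893] 30.982824525621297
```

View pics/s9.png

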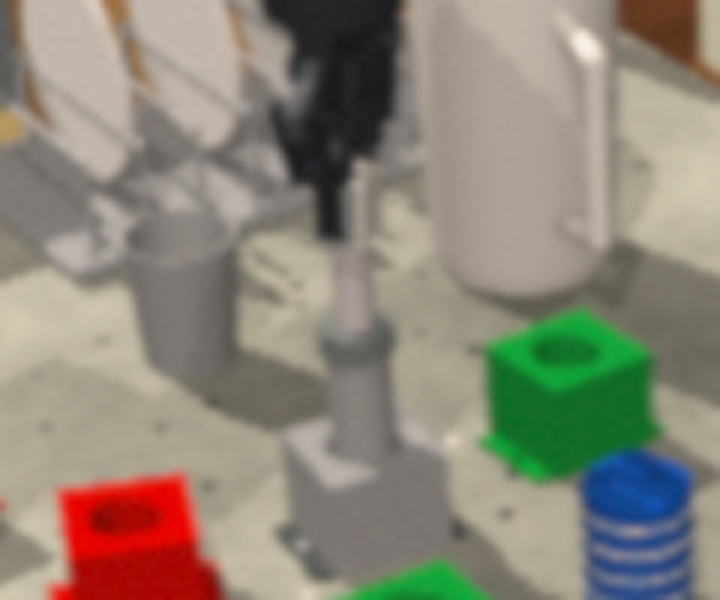

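The inner tube is now visible and the collar hasn't moved, so the head slides freely. I'll go on past the first stop.

```bash
python3 -m creep '[{"jaw":1,"tx":-0.004,"ty":0,"tz":-0.0005,"yaw":0},{"jaw":1,"tx":-0.010,"ty":0,"tz":-0.0005,"yaw":0},{"jaw":1,"tx":-0.016,"ty":0,"tz":-0.0005,"yaw":0},{"jaw":1,"tx":-0.022,"ty":0,"tz":-0.0005,"yaw":0},{"jaw":1,"tx":-0.028,"ty":0,"tz":-0.0005,"yaw":0},{"jaw":1,"tx":-0.034,"ty":0,"tz":-0.0005,"yaw":0},{"jaw":1,"tx":-0.040,"ty":0,"tz":-0.0005,"yaw":0},{"jaw":1,"tx":-0.046,"ty":0,"tz":-0.0005,"yaw":0},{"jaw":1,"tx":-0.052,"ty":0,"tz":-0.0005,"yaw":0},{"jaw":1,"tx":-0.055,"ty":0,"tz":-0.0005,"yaw":0},{"jaw":1,"tx":-0.055,"ty":0,"tz":-0.0005,"yaw":0}]'
cat > st.py <<'E'
from h import *
print([(lambda q:(q['contact_force'].round(1),q['moment'].round(2),q['ee_pos'].round(4),round(q['opening']*85,1)))(sensors.observe())])
E
python3 st.py
```

```text
time_s: 16.3
ee_pos: [0.4421, 0.1583, 0.2654]
orientation: [-0.528, 1.505, 0.529]
contact_force: [-0.2, 0.1, -1.4]
opening: 0.37
[(array([-0.2,  0.1, -1.4]), array([ 0.17, -0.11,  0.01]), array([0.4421, 0.1583, 0.2654]), 31.4)]
```

```bash
python3 -m creep '[{"jaw":1,"tx":-0.001,"ty":0,"tz":0,"yaw":0},{"jaw":1,"tx":-0.002,"ty":0,"tz":0,"yaw":0},{"jaw":1,"tx":-0.0025,"ty":0,"tz":0,"yaw":0},{"jaw":1,"tx":-0.0025,"ty":0,"tz":0,"yaw":0}]';python3 st.py
```

```text
time_s: 16.8
ee_pos: [0.4421, 0.1582, 0.2676]
orientation: [-0.528, 1.505, 0.529]
contact_force: [0.8, -0.4, -1.0]
opening: 0.37
[(array([ 0.8, -0.4, -1. ]), array([ 0.25, -0.41,  0.06]), array([0.4421, 0.1582, 0.2676]), 31.4)]
```

```bash
python3 -m creep '[{"jaw":1,"tx":-0.0005,"ty":0,"tz":0,"yaw":0},{"jaw":1,"tx":-0.001,"ty":0,"tz":0,"yaw":0},{"jaw":1,"tx":-0.001,"ty":0,"tz":0,"yaw":0},{"jaw":1,"tx":-0.001,"ty":0,"tz":0,"yaw":0}]';python3 st.py
```

```text
time_s: 17.3
ee_pos: [0.442, 0.1582, 0.2686]
orientation: [-0.529, 1.505, 0.529]
contact_force: [1.3, 0.4, -0.5]
opening: 0.369
[(array([ 1.3,  0.4, -0.5]), array([ 0.33, -0.39, -0.03]), array([0.442 , 0.1582, 0.2686]), 31.3)]
```

```bash
python3 -m creep '[{"jaw":1,"tx":-0.0005,"ty":0,"tz":0,"yaw":0},{"jaw":1,"tx":-0.0005,"ty":0,"tz":0,"yaw":0},{"jaw":1,"tx":-0.0005,"ty":0,"tz":0,"yaw":0}]';python3 st.py
```

```text
time_s: 17.68
ee_pos: [0.442, 0.1582, 0.2691]
orientation: [-0.529, 1.505, 0.529]
contact_force: [0.8, 1.1, -0.7]
opening: 0.371
[(array([ 0.8,  1.1, -0.7]), array([ 0.35, -0.52,  0.06]), array([0.442 , 0.1582, 0.2691]), 31.6)]
```

```bash
python3 -m creep '[{"jaw":1,"tx":-0.0005,"ty":0,"tz":0,"yaw":0},{"jaw":1,"tx":-0.0005,"ty":0,"tz":0,"yaw":0},{"jaw":1,"tx":-0.0005,"ty":0,"tz":0,"yaw":0}]';python3 st.py
```

```text
time_s: 18.05
ee_pos: [0.442, 0.1582, 0.2696]
orientation: [-0.529, 1.505, 0.529]
contact_force: [1.4, 0.6, -1.0]
opening: 0.369
[(array([ 1.4,  0.6, -1. ]), array([ 0.45, -0.6 ,  0.04]), array([0.442 , 0.1582, 0.2696]), 31.4)]
```

```bash
python3 -m creep '[{"jaw":1,"tx":-0.0005,"ty":0,"tz":0,"yaw":0},{"jaw":1,"tx":-0.0005,"ty":0,"tz":0,"yaw":0},{"jaw":1,"tx":-0.0005,"ty":0,"tz":0,"yaw":0}]';python3 st.py; python3 st.py
```

```text
time_s: 18.42
ee_pos: [0.442, 0.1582, 0.2701]
orientation: [-0.529, 1.505, 0.529]
contact_force: [1.6, 1.7, -0.8]
opening: 0.369
[(array([ 1.6,  1.7, -0.8]), array([ 0.4 , -0.55,  0.01]), array([0.442 , 0.1582, 0.2701]), 31.4)]
[(array([ 1.6,  1.7, -0.8]), array([ 0.4 , -0.55,  0.01]), array([0.442 , 0.1582, 0.2701]), 31.4)]
```

```bash
python3 -m creep '[{"jaw":1,"tx":-0.0004,"ty":0,"tz":0,"yaw":0},{"jaw":1,"tx":-0.0004,"ty":0,"tz":0,"yaw":0},{"jaw":1,"tx":-0.0004,"ty":0,"tz":0,"yaw":0}]';python3 st.py
```

```text
time_s: 18.8
ee_pos: [0.4419, 0.1581, 0.2703]
orientation: [-0.529, 1.506, 0.529]
contact_force: [2.3, 1.0, -3.5]
opening: 0.366
[(array([ 2.3,  1. , -3.5]), array([ 0.45, -0.63, -0.01]), array([0.4419, 0.1581, 0.2703]), 31.1)]
```

The force jumped from -0.8 to -3.5 N at 100 mm of travel, so the stop is reached and the tube's weight isn't lifted yet. I'll hold and check.

```bash
python3 -m creep '[{"jaw":1,"tx":0,"ty":0,"tz":0,"yaw":0},{"jaw":1,"tx":0,"ty":0,"tz":0,"yaw":0},{"jaw":1,"tx":0,"ty":0,"tz":0,"yaw":0},{"jaw":1,"tx":0,"ty":0,"tz":0,"yaw":0},{"jaw":1,"tx":0,"ty":0,"tz":0,"yaw":0},{"jaw":1,"tx":0,"ty":0,"tz":0,"yaw":0}]';python3 st.py
python3 - <<'E'
from h import *
im=viewer.read_camera("side"); crop(im,228,180,60,50,6,"pics/s10.png")
im=viewer.read_camera("top"); cv2.imwrite("pics/t10.png",im[:,:,::-1])
E
```

```text
time_s: 19.55
ee_pos: [0.4418, 0.1581, 0.2703]
orientation: [-0.529, 1.506, 0.529]
contact_force: [0.9, 0.1, -3.5]
opening: 0.372
[(array([ 0.9,  0.1, -3.5]), array([ 0.4 , -0.58, -0.02]), array([0.4418, 0.1581, 0.2703]), 31.6)]
```

View pics/s10.png

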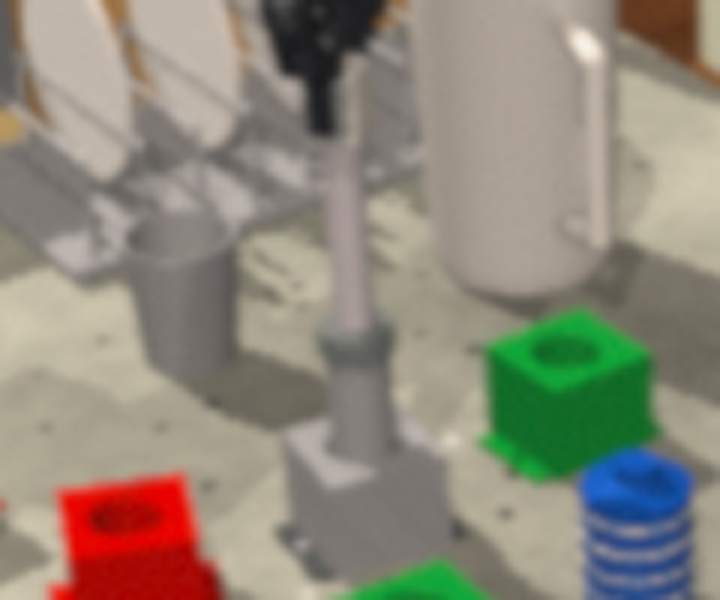

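View pics/t10.png

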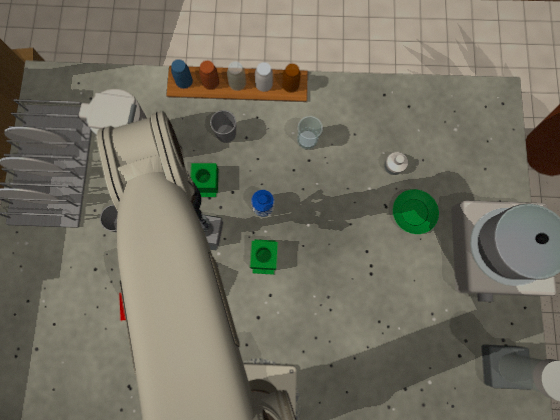

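The side view shows the head fully up, with the collar at row 345 as it was before the pull. The other objects it covers haven't moved. I'll hand in.

```bash
python3 -c "
from station import finish_job
print(finish_job())"
```

```text
the job is handed in; nothing more can be done
None
```

The brush handle is standing closed-end down in the grey steel socket, with its head pulled up to the second stop and still gripped there. I handed it in at about 19.7 s.

- **Placing:** I carried it by the plain y faces and lowered it until the socket floor took its weight. The foot height then worked out to about 5 mm, which is the hole's floor.
- **Pulling:** I released, turned the gripper 90° and gripped across the x faces at 50 N. The opening read 31 mm, well under the 37 mm with the button out, so the button is in. The head then slid freely past the first stop.
- **Last checks:** The head rose 100 mm. There the upward pull went from 0.8 to 3.5 N and held. I estimate the tube would only lift at about 5.3 N. The side view shows the collar at the same height as before the pull.

The other objects look unmoved in the last pictures, except that the arm hid one cup, one red block and most of the jug from the top camera. The side view shows that cup and most of the jug in place.

One gripper call was refused as invalid because its rows lacked fields. Nothing moved, and I repeated it in full. The opening reads about 0.6 to 1.6 mm under the true widths. Sideways forces stayed under about 3 N.

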